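# Spring open the wide pet feeder

### The arm

A 6-joint arm with a two-finger parallel gripper is mounted at the origin on the work surface. World frame = base frame: x ahead of the robot, y to its left, z up, the work surface at z = 0. Lengths are in m, angles in rad, forces in N, time in s.
With the tool pointing down it reaches from about 0.375 to 0.9 m from the base axis. Payload 3.1 kg.
Tool frame: the origin (TCP) lies on the centre line of the jaws, within the pads' length; the fingertips stand 14 mm ahead of it and the grasp point (between the pads) lies 5 mm behind it; y points along the fingers, z is the direction in which the jaws open and shut, and the axes are right-handed (so a half turn about y gives the same grasp; the last joint's range is limited). The gripper opens to 87 mm and grips with 3 to 60 N. Pads are 19 mm wide; open, the fingers measure 117 mm over their backs; the gripper's body (75 mm by 190 mm) begins 51 mm behind the grasp point.
Start: joints at [1.077, 0.527, 1.433, -0, 1.181, -0.178], TCP at [0.194, 0.594, 0.237] pointing down, gripper open.
Joint ranges: [-3.08, 3.08], [-0.75, 2.2], [0.22, 2.44], [-1.43, 4.57], [0, 2.65], [-2.85, 2.85]. Speed limits (rad/s): [2.79, 2.79, 3.14, 3.14, 3.14, 3.14].

### API

Orientations are given as a unit quaternion [x, y, z, w].
In Python, from rig import robot, vision gives the robot as it stands.
- The arm moves only by the shell command python3 -m crank 'ROWS' [FORCE]. ROWS is JSON, a list of rows, each a list of 7 numbers: the shift along the tool's x, y, z as a fraction of full scale, then the turn, a rotation vector about the tool's x, y, z as a fraction of full scale, then the gripper command: -1 is shut, 1 is fully open, values between are in proportion. In form: [[x, y, z, wx, wy, wz, grip], ...]. A call has 1 to 10 rows; each row is the pose to reach, as a shift and turn from the pose commanded when the call began, along the tool's axes at that moment, turning the shorter way round; what a row does not reach only later rows make up. Full scale, the value 1, is 50 cm for a shift and pi rad for a turn. A row lasts 1/8 s, in which the tool goes at most 62.5 mm and 10.7 degrees, less where a joint would pass 70% of its speed; a pose out of reach is approached as far as the arm can. A call with a number of a shift or a turn outside -1 to 1 is refused whole. A call with a gripper value outside its range is refused whole. The fingers move at their own pace and stop on an object; FORCE is the grip in N (left out, the last holds). Time passes only in rows, so rows that repeat a pose let the fingers close. It gives the time, the measured TCP pose, the force and the opening at its end, in the units of the state.
- robot.get_obs(): the state, without advancing time (a new reading comes with each control period).
- vision.camera(name): name is "scene" or "top" or "wrist"; returns the picture (400x640x3 uint8, blue, green, red); there is no depth.
- vision.camera_info(name): a dict with "vfov" (degrees; the focal length in pixels is half the picture's height over the tangent of half this angle, whatever the lens; pixels are square), "cx", "cy" (the principal point, pixels), "k1" (the pictures are not rectified: a ray, as slopes to the right and down, at radius r is drawn at 1 + k1 r^2 times it, then the intrinsics apply), "world_from_camera" (4x4, takes a point from camera to world coordinates); the wrist camera has in their place "tool_from_camera" (4x4, takes a point from camera to tool coordinates, whose origin is the TCP and whose axes are the tool frame's). Camera axes: x right, y up, looking along -z (the intrinsics and any distortion apply to the point x, -y, -z); pixel columns grow to the right and rows downward; lengths in m; the calibration is good to about 2 mm. A picture is of the moment at which its call begins: read the wrist's pose just before it. camera_info takes no time and is no camera call.
- robot.hand_in(): hands the job in, once; it reports no verdict.
The state is a dict: "time": time; "q": joint angles; "joint_velocities": joint speeds; "joint_torque": joint torques, N m; "position": TCP position; "tool_rot": TCP orientation; "ft_force": force on the tool from outside, world axes, zero at the start; "moment": the same for the moment, N m; "grip_width": finger opening in m.
Only numpy, scipy, OpenCV 4.12 (cv2) and the standard library are available. Lean on these libraries where they do the work, as an engineer would, in place of code of your own. Each camera call takes 0.05 s, during which the arm holds its last target.

### The job

Two pet feeders with latched spring lids stand on the shop's bench, a wide one and a narrow one. Open the wide one ready for filling: press down the release tab at its front so that the lid springs up, let the tab go, and push the lid right back until it rests fully open by itself. Only touch and push, without lifting or shoving either feeder, leave the narrow feeder shut and do not disturb the things around.

Things in the scene. Friction and masses are not known exactly. Their poses are not given: they have to be found in the camera images.
- wide: the wide pet feeder, the one to open: a plastic box 130 mm deep (its x), 170 mm wide (its y), 70 mm high, 2.5 kg, loose on the bench. Origin at the centre of its underside; its -x side is the front with the release tab, its +x side carries the lid's hinge, z up. The white lid is a flat plate 130 x 170 mm, 8 mm thick, over the whole top (lid top at 79 mm)
- narrow: the narrow pet feeder, to be left shut: the same build and depth (130 mm) and height, but 110 mm wide; same axes
- wide_press (a point): point on the top face of the wide feeder's release tab where a fingertip should press, 97 mm in front of the box's centre, 55 mm above the bench. The tab is a level paddle in the middle of the front, 48 mm wide, 5 mm thick, ending 42 mm in front of the wall. Behind this point, 8 to 12 mm in front of the wall, an upright arm rises to a hook over the lid's front edge (hook top at 84 mm)
- wide_edge (a point): middle of the lower front edge of the wide feeder's lid (the free edge, 130 mm from the hinge); it moves with the lid
- wide_hinge (a point): middle of the lid's hinge line on the wide feeder, at the back top edge, 70 mm above the bench; the hinge line runs along the feeder's y
- wide_lid (a joint): angle of the wide feeder's lid, rad: 0 shut, growing as the free edge swings up and back. Once unlatched, a spring pin lifts it within 1 s to about 0.6; beyond that it must be pushed (about 1 N at the free edge; damped hinge). Let go before upright (1.57) it sinks back to about 0.6; past about 1.65 it sinks on slowly by itself to its stop at 2.0
- wide_tab (a joint): angle of the wide feeder's release tab, a rocker, rad: 0 at rest, about 0.14 where its hook frees the lid, 0.3 pressed right down. Pressing straight down at wide_press, the lid is freed after about 4 mm (3 to 4 N) and the tab bottoms after 7 mm (about 5 N); it springs back when let go
- narrow_lid (a joint): angle of the narrow feeder's lid, rad, 0 shut (its latch works in the same way)
- treat_jar: closed glass jar, 64 mm across, 100 mm high, standing between the feeders; origin under its centre; not to be disturbed
- carton: small cardboard carton 50 x 60 x 85 mm standing between the feeders; origin under its centre; not to be disturbed
- bowl: open steel bowl, 140 mm across, 50 mm high, at the left; origin under its centre; not to be disturbed
- brush: hand brush about 200 mm long lying at the right; not to be disturbed
- nestbox: wooden bird nest box 120 x 120 mm, 162 mm high, at the left; origin under its centre; not to be disturbed
- can: closed food can, 74 mm across, 100 mm high, at the back; origin under its centre; not to be disturbed
- cup: clear plastic measuring cup, 80 mm across, 90 mm high, at the right; origin under its centre; not to be disturbed
There are look-alikes about, which are no part of the job. What is shaped like the wide but brown is not meant.

How it is judged:
On the way, in this order (a step that is already met when the one before it is completed fails the run):
1. the wide feeder's release tab is pressed down (value of joint wide_tab above 0.1 rad).
2. its lid has sprung up, the tab has come back up (value of joint wide_lid above 0.4 rad and value of joint wide_tab below 0.06 rad), for 0.1 s.
3. the lid is pushed over (value of joint wide_lid above 1.6 rad).
At the end, for the whole second after the job is handed in: the wide feeder's lid rests open at more than 1.85 rad (its stop is at 2.0), its tab is back up, the narrow feeder is shut, both feeders stand flat within 30 mm of where they were, and the seven things around are within 30 mm of where they were (value of joint wide_lid above 1.85 rad and velocity of joint wide_lid below 0.1 rad/s and value of joint each of wide_tab, narrow_lid below 0.06 rad and distance of each of wide, narrow, treat_jar, carton, bowl, brush, nestbox, can, cup from where it was at the start of the episode below 0.03 m and angle between each of wide, narrow's own z axis and vertical below 0.05 rad); the robot touches nothing.
It fails at once if a feeder is lifted (more than 12 mm), shoved (more than 30 mm) or tipped (more than 0.2 rad) (height (world z) of any of wide, narrow above 0.012 m or distance of any of wide, narrow from where it was at the start of the episode above 0.03 m or angle between any of wide, narrow's own z axis and vertical above 0.2 rad).
It fails at once if the narrow feeder's lid is opened (value of joint narrow_lid above 0.15 rad).
It fails at once if one of the things around is moved by more than 30 mm or lifted (distance of any of treat_jar, carton, bowl, brush, nestbox, can, cup from where it was at the start of the episode above 0.03 m).
It also fails if it takes over 45 s, if anything falls off the work surface, if the arm or the gripper's body presses on something with over 40 N, if the wrist force passes 120 N, or if a joint passes its speed limit or range.

## Working session

There is one attempt and no reset: what is moved stays moved. The work goes in short steps, Python scripts to look and compute and a shell command to move; the robot and the scene stay as the last step left them, time stands still between calls to the robot, and variables do not carry over. Pictures are saved under pics/ and viewed, and the job is handed in when it is done.

```bash
ls; mkdir -p pics
python3 - <<'E'
from rig import robot, vision
import cv2
o=robot.get_obs(); print(o)
for n in("scene","top"):
    cv2.imwrite(f"pics/{n}0.png",vision.camera(n)); print(n,vision.camera_info(n))
print(vision.camera_info("wrist"))
E
```

```text
pics
{'time': 0.0, 'q': array([ 1.07652639e+00,  5.28459631e-01,  1.43388489e+00, -2.30140143e-05,
        1.18136588e+00, -1.78511393e-01]), 'joint_velocities': array([-0.00136041,  0.00105387,  0.00070921, -0.0007392 , -0.00102342,
        0.00071986]), 'joint_torque': array([-9.42417537e-04, -4.40046072e+01, -1.76587415e+01,  6.30983664e-02,
        5.82568045e-02, -1.95998991e-04]), 'position': array([0.19373975, 0.59349142, 0.23558114]), 'tool_rot': array([ 0.6990218 , -0.11141122,  0.11093114, -0.69760329]), 'ft_force': array([0.04685799, 0.0028419 , 0.59518745]), 'moment': array([ 0.01102976,  0.00831543, -0.05907169]), 'grip_width': 0.08682639643168029}
scene {'vfov': 47.14463340747865, 'cx': 315.2436661261164, 'cy': 195.984990187428, 'k1': -0.05575328743635713, 'world_from_camera': array([[ 0.3658972 , -0.69848103,  0.61501503,  1.23756918],
       [ 0.93064683,  0.27179813, -0.2449944 , -0.27335293],
       [ 0.00396401,  0.66200455,  0.74948933,  0.968408  ],
       [ 0.        ,  0.        ,  0.        ,  1.        ]])}
top {'vfov': 52.2942096750825, 'cx': 316.39703098970
[... 190 characters left out ...]
3.56861154e-02, -7.22839058e-05,
         1.46821208e-02],
       [ 7.65580012e-03,  2.16372475e-01,  9.76280872e-01,
         1.21632828e+00],
       [ 0.00000000e+00,  0.00000000e+00,  0.00000000e+00,
         1.00000000e+00]])}
{'vfov': 65.89974262918903, 'cx': 313.0998944285905, 'cy': 201.66679857580533, 'k1': -0.015701504284660234, 'tool_from_camera': array([[-9.01601566e-04, -9.68009043e-01, -2.50913688e-01,
        -6.92144984e-02],
       [-1.25690120e-03,  2.50914689e-01, -9.68008388e-01,
        -1.48379265e-01],
       [ 9.99998804e-01, -5.57384163e-04, -1.44291680e-03,
         2.45029263e-04],
       [ 0.00000000e+00,  0.00000000e+00,  0.00000000e+00,
         1.00000000e+00]])}
```

View pics/scene0.png

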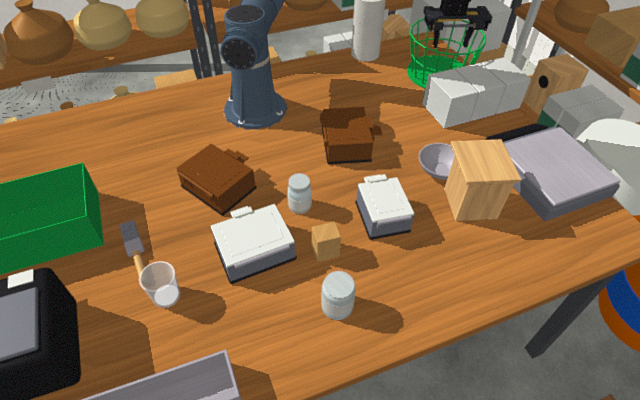

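View pics/top0.png

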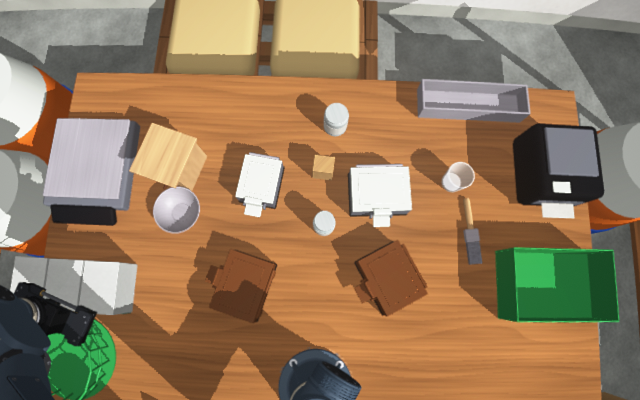

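White boxes: at top-picture (260,180), which is the narrow one, and at (380,190), which is wider than it is deep, so it fits "wide". Brown look-alikes are at (245,285) and (392,278) and are not meant. I'll confirm in enlarged crops.

Run:
```python
import cv2
a=cv2.imread("pics/top0.png")[150:240,335:435]; cv2.imwrite("pics/topc.png",cv2.resize(a,None,fx=6,fy=6,interpolation=2))
a=cv2.imread("pics/scene0.png")[195:290,200:310]; cv2.imwrite("pics/scenec.png",cv2.resize(a,None,fx=6,fy=6,interpolation=2))
```

```text
(no output)
```

View pics/topc.png

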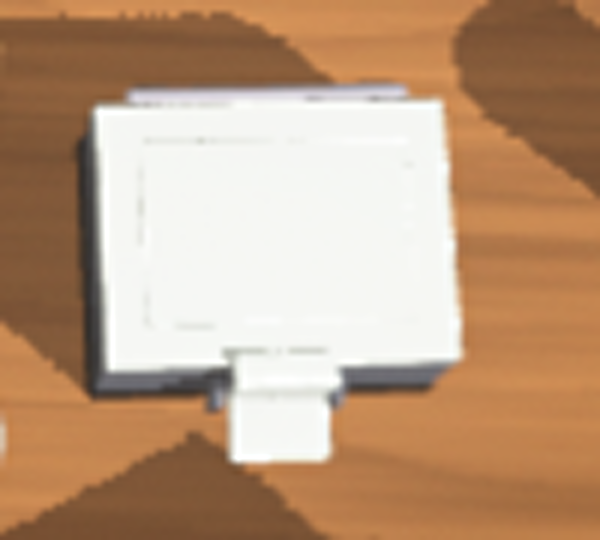

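View pics/scenec.png

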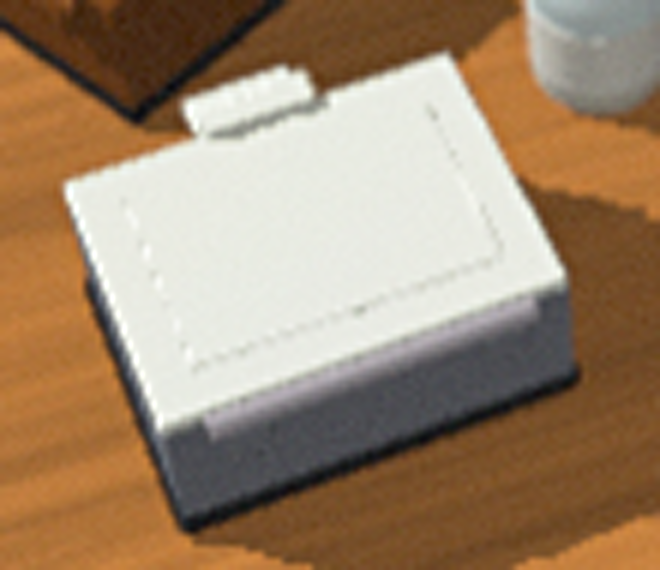

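The top crop shows the wide white feeder with its lid corners at (93,106), (442,100), (462,360) and (105,372), and its tab at (280,430) facing the robot. The scene crop matches. Next I fit the pose.

```bash
cat > h.py <<'E'
import numpy as np
from rig import vision
from scipy.optimize import least_squares
from scipy.spatial.transform import Rotation as R
def ray(ci,uv,T):
    f=200/np.tan(np.radians(ci['vfov'])/2)
    d=np.array([(uv[0]-ci['cx'])/f,(uv[1]-ci['cy'])/f]); s=d.copy()
    for _ in range(20): s=d/(1+ci['k1']*(s@s))
    return T[:3,3],T[:3,:3]@np.array([s[0],-s[1],-1])
def onz(name,uv,z):
    ci=vision.camera_info(name); o,d=ray(ci,uv,ci['world_from_camera'])
    return o+d*(z-o[2])/d[2]
def proj(ci,P,T):
    f=200/np.tan(np.radians(ci['vfov'])/2)
    p=T[:3,:3].T@(np.asarray(P)-T[:3,3]); s=np.array([p[0],-p[1]])/-p[2]
    return s*(1+ci['k1']*(s@s))*f+[ci['cx'],ci['cy']]
E
python3 - <<'E'
from h import *
t=np.array([(93,106),(442,100),(462,360),(105,372)])/6+[335,150]-.4
s=np.array([(567,282),(165,430),(65,185),(450,55)])/6+[200,195]-.4
C=np.array([(65,85),(65,-85),(-65,-85),(-65,85)])/1000 # BL BR FR FL
W=[]
for n,p in(("top",t),("scene",s)):
    w=np.array([onz(n,u,.079) for u in p]); W.append(w[:,:2]); print(n,w.round(4)[:,:2].tolist())
def fit(w):
    r=lambda v:(np.c_[np.cos(v[2])*C[:,0]-np.sin(v[2])*C[:,1],np.sin(v[2])*C[:,0]+np.cos(v[2])*C[:,1]]+v[:2]-w).ravel()
    q=least_squares(r,[.6,-.15,0]); return q.x,np.abs(q.fun).max()
print(fit(W[0]),fit(W[1]))
v=(fit(W[0])[0]+fit(W[1])[0])/2; c,s_=np.cos(v[2]),np.sin(v[2])
for x in(-.097,-.065,-.107,.065): print(x,v[0]+c*x,v[1]+s_*x)
# others
for n,uv,z in[("top",(323,216),.1),("top",(323,160),.085),("top",(335,110),.1),("top",(460,170),.09)]: print(uv,onz(n,uv,z))
for uv in[(232,432),(329,432),(231,462),(329,462)]: print("tab",onz("top",np.array(uv)/6+[335,150]-.4,.055))
T=R.from_quat([ 0.6990218 , -0.11141122,  0.11093114, -0.69760329]).as_matrix();print(T)
E
```

```text
top [[0.6204, -0.0804], [0.63, -0.2506], [0.5018, -0.2583], [0.4901, -0.0883]]
scene [[0.6243, -0.0825], [0.6341, -0.2487], [0.5042, -0.2576], [0.4948, -0.0889]]
(array([ 0.56055012, -0.16940804,  0.06179478]), np.float64(0.0008650725510578328)) (array([ 0.56435441, -0.16945306,  0.05786772]), np.float64(0.0018463468303117347))
-0.097 0.46562583364357907 -0.17523072340494067
-0.065 0.4975685742728425 -0.1733172655162994
-0.107 0.45564372719693425 -0.17582867899514107
0.065 0.6273359580792252 -0.16554384284369422
(323, 216) [ 0.47111688 -0.00586746  0.1       ]
(323, 160) [ 0.63753711 -0.00100495  0.085     ]
(335, 110) [ 0.7883157  -0.03141629  0.1       ]
(460, 170) [ 0.62155877 -0.40015078  0.09      ]
tab [ 0.46720985 -0.15210189  0.055     ]
tab [ 0.46880514 -0.19897846  0.055     ]
tab [ 0.45267606 -0.15171397  0.055     ]
tab [ 0.45426357 -0.19895377  0.055     ]
[[ 9.50563645e-01 -9.85886630e-04  3.10528236e-01]
 [-3.10529598e-01 -1.87438453e-03  9.50561863e-01]
 [-3.55096910e-04 -9.99997757e-01 -2.08786877e-03]]
```

```bash
cat >> h.py <<'E'
PSI=.06; V=np.array([.5625,-.1694]); 
ex=np.array([np.cos(PSI),np.sin(PSI),0])
def pose(fx,ztip,tilt,fy=0):
    """tip centre at feeder x fx, world z ztip; tilt>0: tool points down and +x"""
    ey=np.array([-ex[1],ex[0],0]); ty=np.sin(tilt)*ex-np.cos(tilt)*np.array([0,0,1])
    tz=ey; tx=np.cross(ty,tz); Rm=np.c_[tx,ty,tz]
    p=np.r_[V,0]+fx*ex+fy*ey; p[2]=ztip
    return p-.014*ty,Rm
def rel(p0,R0,p,Rm):
    return np.r_[R0.T@(p-p0)/.5,R.from_matrix(R0.T@Rm).as_rotvec()/np.pi].round(4)
E
python3 - <<'E'
from h import *
from rig import robot
o=robot.get_obs();R0=R.from_quat(o['tool_rot']).as_matrix()
p0=np.array([.194,.594,.237])
print(R0[:,0],o['position'])
p,Rm=pose(-.095,.11,.15); print(p,Rm)
print(rel(p0,R0,np.array([.43,.2,.26]),Rm)); print(rel(np.array([.43,.2,.26]),Rm,p,Rm))
E
```

```text
[ 9.50550544e-01 -3.10569726e-01 -3.30586716e-04] [0.19377538 0.59354735 0.23567473]
[ 0.46558258 -0.17522203  0.1238428 ] [[ 0.98699182  0.14916922 -0.05996401]
 [ 0.05929068  0.00896091  0.99820054]
 [ 0.14943813 -0.98877108  0.        ]]
[ 0.6934 -0.0451 -0.6025  0.0095 -0.1194 -0.0474]
[-0.0149  0.2731 -0.7534  0.      0.      0.    ]
```

```bash
python3 -m crank '[[0.69,-0.045,-0.6,0.0095,-0.1194,-0.0474,-1],[0.69,-0.045,-0.6,0.0095,-0.1194,-0.0474,-1],[0.69,-0.045,-0.6,0.0095,-0.1194,-0.0474,-1],[0.69,-0.045,-0.6,0.0095,-0.1194,-0.0474,-1],[0.69,-0.045,-0.6,0.0095,-0.1194,-0.0474,-1],[0.69,-0.045,-0.6,0.0095,-0.1194,-0.0474,-1],[0.69,-0.045,-0.6,0.0095,-0.1194,-0.0474,-1],[0.69,-0.045,-0.6,0.0095,-0.1194,-0.0474,-1],[0.69,-0.045,-0.6,0.0095,-0.1194,-0.0474,-1]]' 10
python3 - <<'E'
from h import *
from rig import robot
o=robot.get_obs();R0=R.from_quat(o['tool_rot']).as_matrix()
print(R0)
p,Rm=pose(-.095,.11,.15)
print(rel(o['position'],R0,p,Rm))
E
```

```text
time: 1.23
position: [0.4295, 0.2004, 0.2589]
tool_rot: [-0.703, -0.073, -0.033, 0.707]
ft_force: [0.4, 0.9, -0.0]
grip_width: 0.0055
[[ 0.98710532  0.14983733 -0.05631923]
 [ 0.05544351  0.0100188   0.99841156]
 [ 0.15016357 -0.9886599   0.0015821 ]]
[-1.100e-02  2.704e-01 -7.545e-01 -3.000e-04 -1.200e-03  2.000e-04]
```

```bash
python3 -m crank '[[-0.011,0.15,-0.754,0,-0.001,0,-1],[-0.011,0.15,-0.754,0,-0.001,0,-1],[-0.011,0.15,-0.754,0,-0.001,0,-1],[-0.011,0.15,-0.754,0,-0.001,0,-1],[-0.011,0.15,-0.754,0,-0.001,0,-1],[-0.011,0.15,-0.754,0,-0.001,0,-1],[-0.011,0.27,-0.754,0,-0.001,0,-1],[-0.011,0.27,-0.754,0,-0.001,0,-1],[-0.011,0.27,-0.754,0,-0.001,0,-1]]'
python3 - <<'E'
from h import *
from rig import robot
import cv2
o=robot.get_obs();R0=R.from_quat(o['tool_rot']).as_matrix()
print(o['position'],o['ft_force'],R0)
im=vision.camera("wrist"); cv2.imwrite("pics/w1.png",im)
a=vision.camera("scene")[130:300,170:330]; cv2.imwrite("pics/s1.png",cv2.resize(a,None,fx=3.5,fy=3.5,interpolation=2))
ci=vision.camera_info("wrist");T=np.eye(4);T[:3,:3]=R0;T[:3,3]=o['position'];T=T@ci['tool_from_camera']
ey=np.array([-ex[1],ex[0],0])
for x,y,z in[(-.107,.024,.055),(-.107,-.024,.055),(-.065,.085,.079),(-.065,-.085,.079)]:
    P=np.r_[V,0]+x*ex+y*ey; P[2]=z; print((x,y,z),proj(ci,P,T))
E
```

```text
time: 2.35
position: [0.4661, -0.1716, 0.1251]
tool_rot: [-0.702, -0.076, -0.03, 0.707]
ft_force: [0.3, 0.5, 1.4]
grip_width: 0.0007
[ 0.46611698 -0.17160092  0.12509742] [0.30319922 0.47758098 1.35440068] [[ 0.98660575  0.14947205 -0.0653238 ]
 [ 0.06430565  0.01163992  0.99786236]
 [ 0.14991289 -0.98869744  0.00187211]]
(-0.107, 0.024, 0.055) [340.22348803 190.76738073]
(-0.107, -0.024, 0.055) [273.30195489 190.45346716]
(-0.065, 0.085, 0.079) [427.3534043  259.32199621]
(-0.065, -0.085, 0.079) [184.937721  258.4359007]
```

View pics/w1.png

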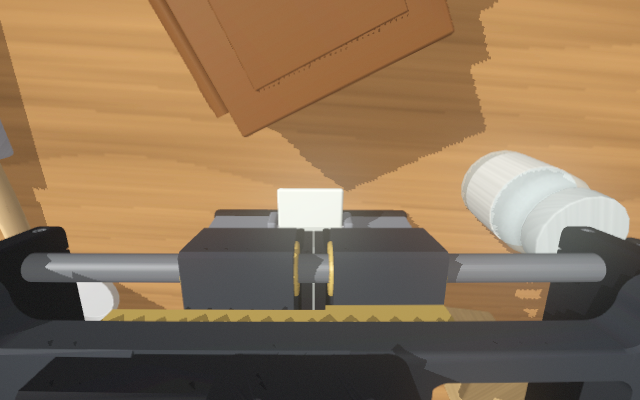

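View pics/s1.png

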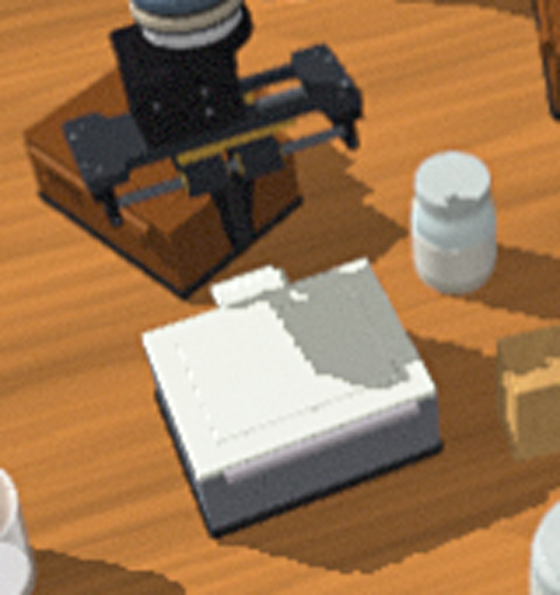

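The wrist view shows the tab's front edge at u 277–343, v 189, within about 2 mm of my prediction. The fingers are over the tab, so I go down.

```bash
python3 -m crank '[[-0.0156,0.103,0,0,0,0,-1],[-0.0156,0.103,0,0,0,0,-1],[-0.017,0.113,0,0,0,0,-1],[-0.0177,0.117,0,0,0,0,-1],[-0.018,0.119,0,0,0,0,-1]]'
python3 - <<'E'
from h import *
from rig import robot
import cv2
o=robot.get_obs()
print(o['position'],o['ft_force'])
a=vision.camera("scene")[130:300,170:330]; cv2.imwrite("pics/s2.png",cv2.resize(a,None,fx=3.5,fy=3.5,interpolation=2))
E
```

```text
time: 3.08
position: [0.467, -0.1735, 0.0658]
tool_rot: [-0.703, -0.076, -0.032, 0.706]
ft_force: [-1.0, 2.5, 7.0]
grip_width: 0.0004
[ 0.46696361 -0.17346487  0.06576384] [-0.99784682  2.51868045  7.01885405]
```

View pics/s2.png

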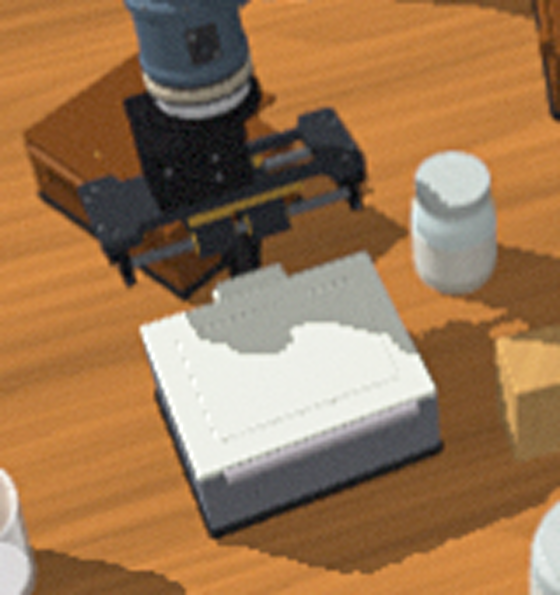

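The force is about 5.6 N net and the tab is about 4 mm down. The lid looks only marginally changed, so I press a little more.

```bash
python3 -m crank '[[-0.0006,0.004,0,0,0,0,-1],[-0.0008,0.006,0,0,0,0,-1],[-0.0008,0.006,0,0,0,0,-1]]'
python3 - <<'E'
from h import *
from rig import robot
import cv2
o=robot.get_obs()
print(o['position'],o['ft_force'])
a=vision.camera("scene")[130:300,170:330]; cv2.imwrite("pics/s3.png",cv2.resize(a,None,fx=3.5,fy=3.5,interpolation=2))
E
```

```text
time: 3.5
position: [0.4668, -0.1735, 0.0639]
tool_rot: [-0.703, -0.077, -0.032, 0.706]
ft_force: [-5.9, 1.7, 22.0]
grip_width: 0.0004
[ 0.46680195 -0.1735439   0.06386036] [-5.88643259  1.72838887 22.02710631]
```

View pics/s3.png

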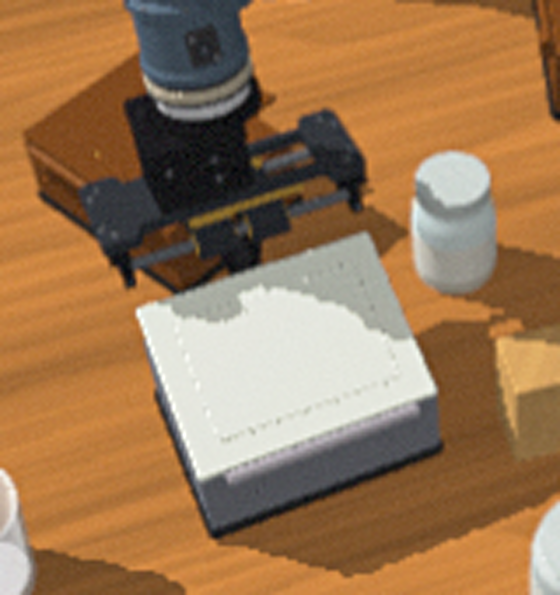

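The tab has bottomed at 22 N and the lid is free and rising. I ease off, wait, then draw back toward the robot.

```bash
python3 -m crank '[[0.0004,-0.004,0,0,0,0,-1],[0.0004,-0.004,0,0,0,0,-1],[0.0004,-0.004,0,0,0,0,-1],[0.0004,-0.004,0,0,0,0,-1],[0.002,-0.016,0,0,0,0,-1],[-0.04,-0.03,0,0,0,0,-1],[-0.1,-0.04,0,0,0,0,-1],[-0.1,-0.04,0,0,0,0,-1]]'
python3 - <<'E'
from h import *
from rig import robot
import cv2
o=robot.get_obs();R0=R.from_quat(o['tool_rot']).as_matrix()
print(o['position'],o['ft_force'])
a=vision.camera("scene")[130:300,170:330]; cv2.imwrite("pics/s4.png",cv2.resize(a,None,fx=3.5,fy=3.5,interpolation=2))
a=vision.camera("top")[130:260,310:450]; cv2.imwrite("pics/t4.png",cv2.resize(a,None,fx=4,fy=4,interpolation=2))
p,q=o['position'],R0
for fx,z,t in[(-.13,.11,.0),(-.13,.125,.0),(-.06,.13,0),(0,.16,0),(.05,.175,0),(.09,.17,0)]: print(fx,z,rel(p,R0,*pose(fx,z,t)))
E
```

```text
time: 4.55
position: [0.4124, -0.1763, 0.0736]
tool_rot: [-0.702, -0.074, -0.031, 0.707]
ft_force: [-0.8, -0.5, 1.0]
grip_width: 0.0004
[ 0.41243667 -0.17629968  0.07357921] [-0.76154429 -0.45328179  0.98224006]
-0.13 0.11 [ 0.055  -0.0937 -0.004  -0.0008  0.0003  0.0476]
-0.13 0.125 [ 0.0595 -0.1234 -0.004  -0.0008  0.0003  0.0476]
-0.06 0.13 [ 0.1994 -0.1124 -0.0041 -0.0008  0.0003  0.0476]
0 0.16 [ 3.270e-01 -1.538e-01 -4.100e-03 -8.000e-04  3.000e-04  4.760e-02]
0.05 0.175 [ 4.303e-01 -1.686e-01 -4.200e-03 -8.000e-04  3.000e-04  4.760e-02]
0.09 0.17 [ 5.080e-01 -1.468e-01 -4.300e-03 -8.000e-04  3.000e-04  4.760e-02]
```

View pics/s4.png

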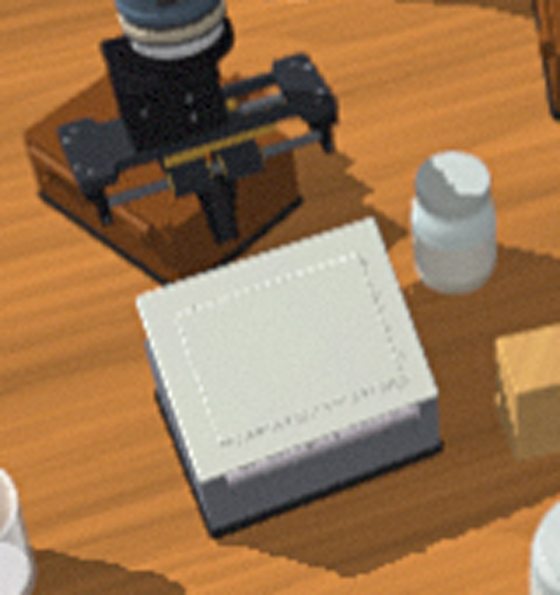

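View pics/t4.png

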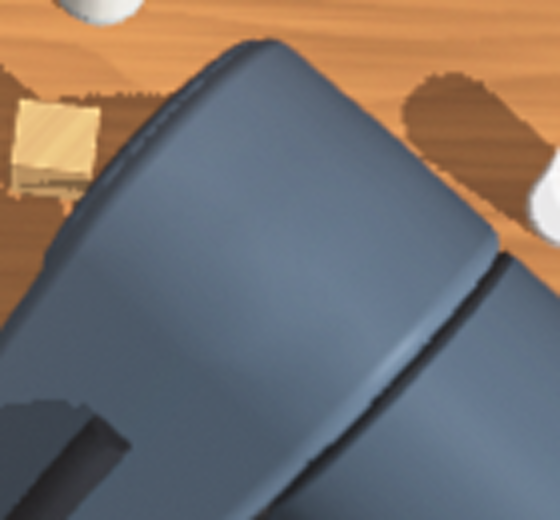

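```bash
python3 -m crank '[[0.055,-0.1,0,0,0,0.0476,-1],[0.055,-0.1,0,0,0,0.0476,-1],[0.055,-0.1,0,0,0,0.0476,-1],[0.055,-0.1,0,0,0,0.0476,-1]]'
python3 - <<'E'
from h import *
from rig import robot
import cv2
o=robot.get_obs();R0=R.from_quat(o['tool_rot']).as_matrix()
print(o['position'],o['ft_force'])
a=vision.camera("scene")[130:300,170:330]; cv2.imwrite("pics/s5.png",cv2.resize(a,None,fx=3.5,fy=3.5,interpolation=2))
ci=vision.camera_info("scene");ey=np.array([-ex[1],ex[0],0])
for th in(.4,.5,.6,.7):
  for y in(.085,-.085):
    P=np.r_[V,.07]+(.065-.13*np.cos(th)+.009*np.sin(th))*ex+y*ey+np.array([0,0,.13*np.sin(th)+.009*np.cos(th)])
    print(th,y,((proj(ci,P,ci['world_from_camera'])-[170,130])*3.5).round())
for fx,z,t in[(-.13,.115,.0),(-.05,.115,0),(-.02,.135,0),(0,.15,0),(.03,.16,0),(.05,.17,0),(.075,.17,0),(.085,.17,0)]: print(fx,z,rel(o['position'],R0,*pose(fx,z,t)))
E
```

```text
time: 5.15
position: [0.4333, -0.1748, 0.1262]
tool_rot: [-0.706, -0.023, 0.022, 0.708]
ft_force: [0.5, 0.3, 0.2]
grip_width: 0.0005
[ 0.43330637 -0.17481619  0.12620363] [0.51081024 0.2632419  0.22543346]
0.4 0.085 [368. 223.]
0.4 -0.085 [134. 302.]
0.5 0.085 [371. 219.]
0.5 -0.085 [133. 298.]
0.6 0.085 [374. 216.]
0.6 -0.085 [134. 296.]
0.7 0.085 [378. 215.]
0.7 -0.085 [135. 296.]
-0.13 0.115 [-0.0014 -0.0056 -0.0047 -0.0007  0.0012  0.0003]
-0.05 0.115 [ 0.1586 -0.0055 -0.0053 -0.0007  0.0012  0.0003]
-0.02 0.135 [ 0.2186 -0.0454 -0.0054 -0.0007  0.0012  0.0003]
0 0.15 [ 0.2586 -0.0754 -0.0055 -0.0007  0.0012  0.0003]
0.03 0.16 [ 3.186e-01 -9.530e-02 -5.700e-03 -7.000e-04  1.200e-03  3.000e-04]
0.05 0.17 [ 3.587e-01 -1.153e-01 -5.800e-03 -7.000e-04  1.200e-03  3.000e-04]
0.075 0.17 [ 4.087e-01 -1.152e-01 -6.000e-03 -7.000e-04  1.200e-03  3.000e-04]
0.085 0.17 [ 4.287e-01 -1.152e-01 -6.100e-03 -7.000e-04  1.200e-03  3.000e-04]
```

View pics/s5.png

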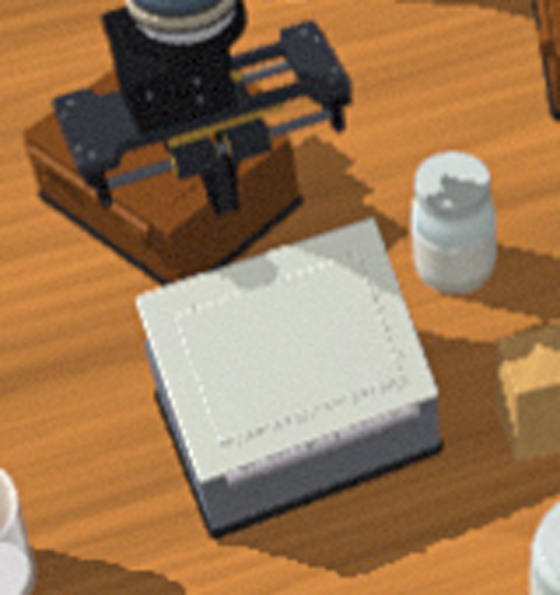

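The lid stands at about 0.6: its corners at (374,218) and (138,297) fit the model for 0.6. Now I push its edge up and back in small steps.

```bash
python3 -m crank '[[0.1,-0.005,-0.005,0,0.001,0,-1],[0.14,-0.005,-0.005,0,0.001,0,-1],[0.158,-0.005,-0.005,0,0.001,0,-1],[0.173,-0.015,-0.005,0,0.001,0,-1],[0.188,-0.025,-0.005,0,0.001,0,-1],[0.203,-0.035,-0.005,0,0.001,0,-1],[0.218,-0.045,-0.005,0,0.001,0,-1],[0.233,-0.055,-0.005,0,0.001,0,-1],[0.246,-0.065,-0.005,0,0.001,0,-1],[0.258,-0.075,-0.005,0,0.001,0,-1]]'
cat > look.py <<'E'
import sys
from h import *
from rig import robot
import cv2
o=robot.get_obs();R0=R.from_quat(o['tool_rot']).as_matrix()
print(o['position'],o['ft_force'])
a=vision.camera("scene")[110:300,170:330]; cv2.imwrite(f"pics/{sys.argv[1]}.png",cv2.resize(a,None,fx=3.1,fy=3.1,interpolation=2))
for fx,z,t in[(0,.15,0),(.03,.16,0),(.05,.17,0),(.075,.17,0),(.085,.17,0)]: print(fx,z,rel(o['position'],R0,*pose(fx,z,t)))
E
python3 look.py s6
```

```text
time: 6.45
position: [0.5562, -0.1704, 0.166]
tool_rot: [-0.706, -0.018, 0.025, 0.708]
ft_force: [-16.3, -1.1, 25.0]
grip_width: 0.0005
[ 0.55624188 -0.17042897  0.16602625] [-16.27842764  -1.10703348  25.03781687]
0 0.15 [ 0.0127  0.0039  0.0013 -0.0008  0.0003 -0.0035]
0.03 0.16 [ 0.0724 -0.0168  0.0013 -0.0008  0.0003 -0.0035]
0.05 0.17 [ 0.1122 -0.0372  0.0013 -0.0008  0.0003 -0.0035]
0.075 0.17 [ 0.1622 -0.0378  0.0013 -0.0008  0.0003 -0.0035]
0.085 0.17 [ 0.1822 -0.038   0.0012 -0.0008  0.0003 -0.0035]
```

View pics/s6.png

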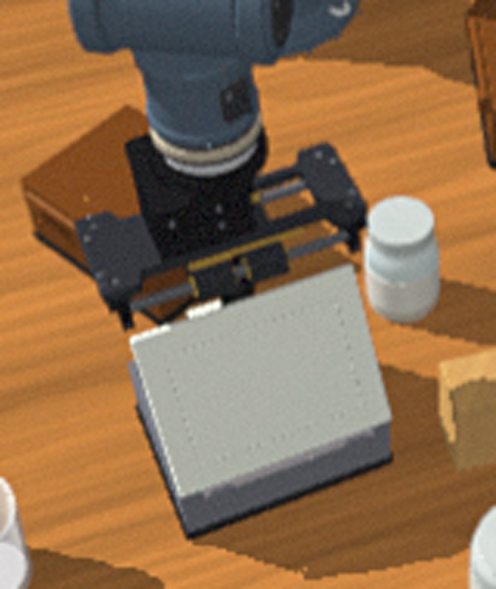

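The force is high at (-16, +25) N. I measure the lid angle before going on.

Run:
```python
from h import *
import cv2
ci=vision.camera_info("scene");ey=np.array([-ex[1],ex[0],0])
for th in(.8,.9,1.,1.1,1.2):
  for y in(.085,-.085):
    P=np.r_[V,.07]+(.065-.13*np.cos(th)+.009*np.sin(th))*ex+y*ey+np.array([0,0,.13*np.sin(th)+.009*np.cos(th)])
    print(th,y,((proj(ci,P,ci['world_from_camera'])-[170,110])*3.1).round(),P.round(3))
a=vision.camera("scene")[150:225,190:300]; cv2.imwrite("pics/s7.png",cv2.resize(a,None,fx=7,fy=7,interpolation=2))
cv2.imwrite("pics/w7.png",vision.camera("wrist"))
```

```text
0.8 0.085 [339. 253.] [ 0.538 -0.086  0.17 ]
0.8 -0.085 [121. 325.] [ 0.549 -0.255  0.17 ]
0.9 0.085 [343. 255.] [ 0.549 -0.085  0.177]
0.9 -0.085 [123. 329.] [ 0.559 -0.255  0.177]
1.0 0.085 [348. 259.] [ 0.56  -0.084  0.184]
1.0 -0.085 [126. 334.] [ 0.57  -0.254  0.184]
1.1 0.085 [354. 265.] [ 0.571 -0.084  0.19 ]
1.1 -0.085 [130. 340.] [ 0.582 -0.253  0.19 ]
1.2 0.085 [360. 272.] [ 0.584 -0.083  0.194]
1.2 -0.085 [133. 349.] [ 0.594 -0.253  0.194]
```

View pics/s7.png

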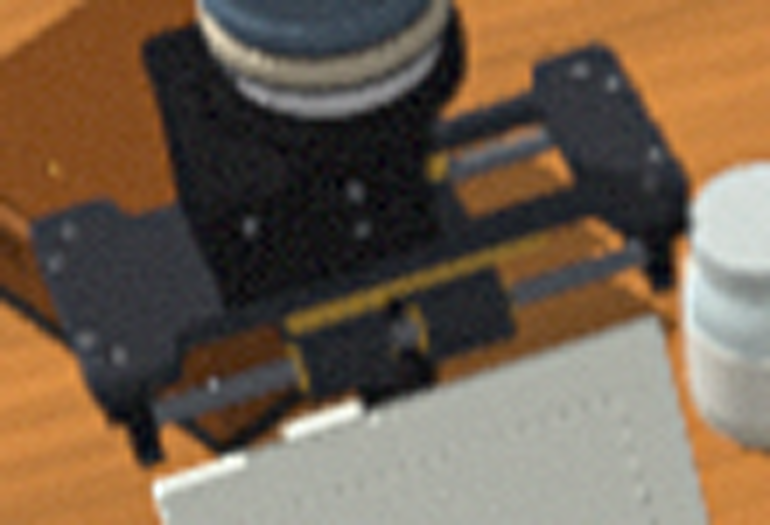

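View pics/w7.png

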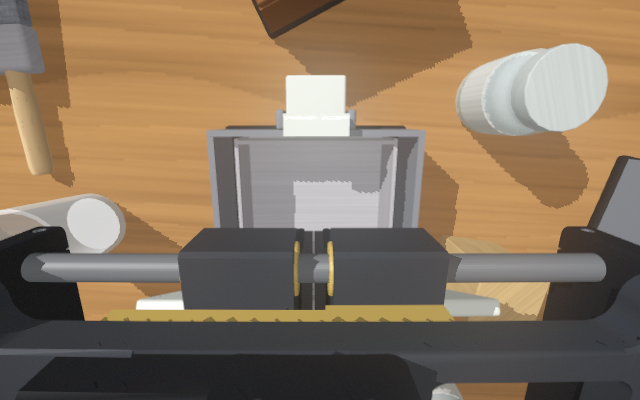

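The lid is at about 1.1 rad as planned. The force is friction jamming: the edge sticks to the rising finger. I ease back and follow the edge's arc, rising more.

```bash
python3 -m crank '[[-0.01,-0.014,0,0,0,0,-1],[-0.004,-0.02,0,0,0,0,-1],[0.006,-0.024,0,0,0,0,-1],[0.016,-0.027,0,0,0,0,-1]]'; python3 look.py s8
```

```text
time: 7.1
position: [0.571, -0.1694, 0.178]
tool_rot: [-0.706, -0.022, 0.021, 0.707]
ft_force: [-0.5, 0.3, 0.9]
grip_width: 0.0005
[ 0.57104891 -0.16939181  0.17795905] [-0.51928672  0.3101262   0.85723289]
0 0.15 [-0.0171  0.0279  0.001  -0.0003  0.0001  0.0005]
0.03 0.16 [ 0.0429  0.008   0.001  -0.0003  0.0001  0.0005]
0.05 0.17 [ 0.0829 -0.012   0.001  -0.0003  0.0001  0.0005]
0.075 0.17 [ 1.329e-01 -1.190e-02  1.000e-03 -3.000e-04  1.000e-04  5.000e-04]
0.085 0.17 [ 1.529e-01 -1.190e-02  1.000e-03 -3.000e-04  1.000e-04  5.000e-04]
```

View pics/s8.png

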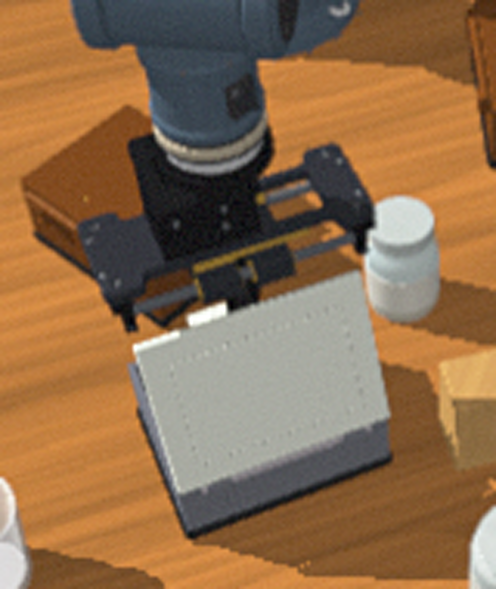

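The jam is gone (force about 1 N) and the lid is at about 1.2. I continue past upright.

```bash
python3 -m crank '[[0.016,-0.006,0,0,0,0,-1],[0.032,-0.011,0,0,0,0,-1],[0.048,-0.015,0,0,0,0,-1],[0.064,-0.017,0,0,0,0,-1],[0.08,-0.018,0,0,0,0,-1],[0.096,-0.018,0,0,0,0,-1]]'; python3 look.py s9
```

```text
time: 7.9
position: [0.619, -0.1666, 0.1871]
tool_rot: [-0.706, -0.022, 0.021, 0.707]
ft_force: [-0.6, 0.9, 0.3]
grip_width: 0.0006
[ 0.61901911 -0.1665589   0.18711244] [-0.57967645  0.87859445  0.25645389]
0 0.15 [-0.1132  0.0461  0.0011 -0.0003  0.      0.0005]
0.03 0.16 [-0.0532  0.0261  0.0011 -0.0003  0.      0.0005]
0.05 0.17 [-0.0132  0.0062  0.0011 -0.0003  0.      0.0005]
0.075 0.17 [ 0.0368  0.0063  0.0011 -0.0003  0.      0.0005]
0.085 0.17 [ 0.0568  0.0063  0.0011 -0.0003  0.      0.0005]
```

View pics/s9.png

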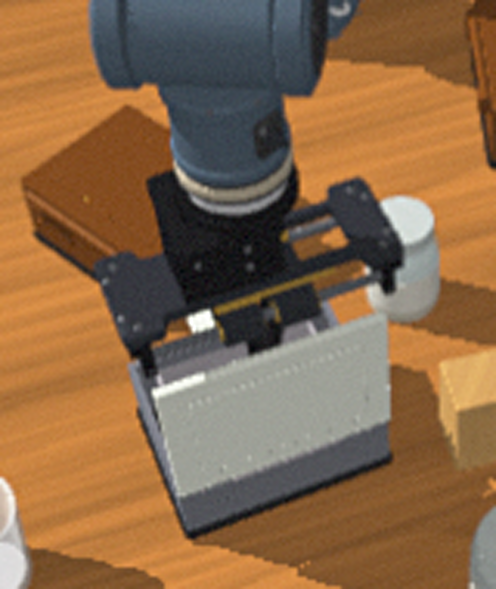

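```bash
python3 -m crank '[[0.014,0.002,0,0,0,0,-1],[0.028,0.004,0,0,0,0,-1],[0.042,0.006,0,0,0,0,-1],[0.056,0.008,0,0,0,0,-1],[0.064,0.01,0,0,0,0,-1],[0.064,0.01,0,0,0,0,-1]]'; python3 look.py s10
```

```text
time: 8.7
position: [0.6506, -0.1646, 0.182]
tool_rot: [-0.706, -0.022, 0.021, 0.707]
ft_force: [-0.2, 0.1, -0.4]
grip_width: 0.0008
[ 0.65061946 -0.16458326  0.18195155] [-0.20086755  0.11520392 -0.36548815]
0 0.15 [-1.765e-01  3.570e-02  1.000e-03 -3.000e-04  1.000e-04  4.000e-04]
0.03 0.16 [-1.165e-01  1.570e-02  1.000e-03 -3.000e-04  1.000e-04  4.000e-04]
0.05 0.17 [-0.0765 -0.0042  0.001  -0.0003  0.0001  0.0004]
0.075 0.17 [-0.0265 -0.0041  0.001  -0.0003  0.0001  0.0004]
0.085 0.17 [-0.0065 -0.0041  0.001  -0.0003  0.0001  0.0004]
```

View pics/s10.png

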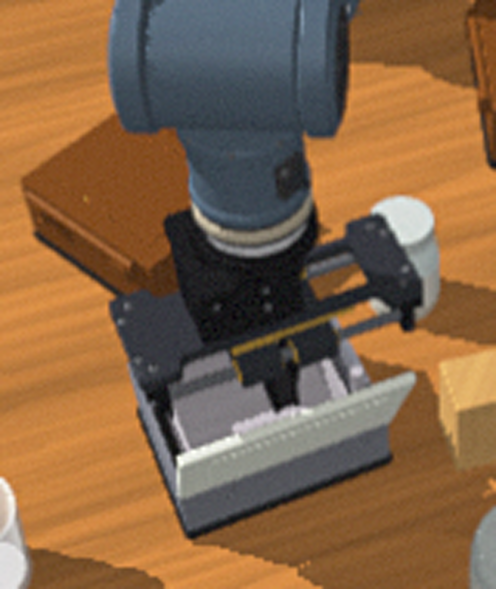

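The lid is well past upright and sinking by itself. I retreat upward and back toward the robot.

```bash
python3 -m crank '[[-0.06,-0.03,0,0,0,0,-1],[-0.15,-0.12,0,0,0,0,-1],[-0.25,-0.2,0,0,0,0,-1],[-0.35,-0.25,0,0,0,0,-1],[-0.45,-0.25,0,0,0,0,-1],[-0.48,-0.25,0,0,0,0,-1],[-0.48,-0.25,0,0,0,0,-1],[-0.48,-0.25,0,0,0,0,-1],[-0.48,-0.25,0,0,0,0,-1],[-0.48,-0.25,0,0,0,0,-1]]'; python3 -m crank '[[0,0,0,0,0,0,-1],[0,0,0,0,0,0,-1],[0,0,0,0,0,0,-1],[0,0,0,0,0,0,-1],[0,0,0,0,0,0,-1],[0,0,0,0,0,0,-1],[0,0,0,0,0,0,-1],[0,0,0,0,0,0,-1]]';python3 look.py s11
python3 - <<'E'
from h import *
import cv2
cv2.imwrite("pics/sf.png",vision.camera("scene"))
cv2.imwrite("pics/w11.png",vision.camera("wrist"))
ci=vision.camera_info("scene");ey=np.array([-ex[1],ex[0],0])
for th in(1.7,1.8,1.9,2.):
  for y in(.085,-.085):
    P=np.r_[V,.07]+(.065-.13*np.cos(th))*ex+y*ey+np.array([0,0,.13*np.sin(th)])
    print(th,y,((proj(ci,P,ci['world_from_camera'])-[170,110])*3.1).round(),P.round(3))
E
```

```text
time: 10.0
position: [0.4114, -0.1792, 0.3064]
tool_rot: [-0.706, -0.022, 0.021, 0.707]
ft_force: [-0.0, 0.5, 0.4]
grip_width: 0.0006
time: 11.0
position: [0.4107, -0.1792, 0.3068]
tool_rot: [-0.706, -0.022, 0.021, 0.707]
ft_force: [0.4, -0.1, -0.5]
grip_width: 0.0005
[ 0.41066399 -0.17921382  0.3068022 ] [ 0.41899583 -0.09351039 -0.5484228 ]
0 0.15 [ 3.039e-01  2.861e-01  1.100e-03 -3.000e-04  0.000e+00  5.000e-04]
0.03 0.16 [ 3.639e-01  2.661e-01  1.100e-03 -3.000e-04  0.000e+00  5.000e-04]
0.05 0.17 [ 4.039e-01  2.462e-01  1.100e-03 -3.000e-04  0.000e+00  5.000e-04]
0.075 0.17 [ 4.539e-01  2.463e-01  1.100e-03 -3.000e-04  0.000e+00  5.000e-04]
0.085 0.17 [ 4.739e-01  2.463e-01  1.100e-03 -3.000e-04  0.000e+00  5.000e-04]
1.7 0.085 [390. 322.] [ 0.639 -0.08   0.199]
1.7 -0.085 [156. 404.] [ 0.649 -0.249  0.199]
1.8 0.085 [398. 337.] [ 0.652 -0.079  0.197]
1.8 -0.085 [163. 421.] [ 0.662 -0.249  0.197]
1.9 0.085 [405. 353.] [ 0.664 -0.078  0.193]
1.9 -0.085 [169. 438.] [ 0.674 -0.248  0.193]
2.0 0.085 [412. 370.] [ 0.676 -0.077  0.188]
2.0 -0.085 [176. 456.] [ 0.686 -0.247  0.188]
```

View pics/s11.png

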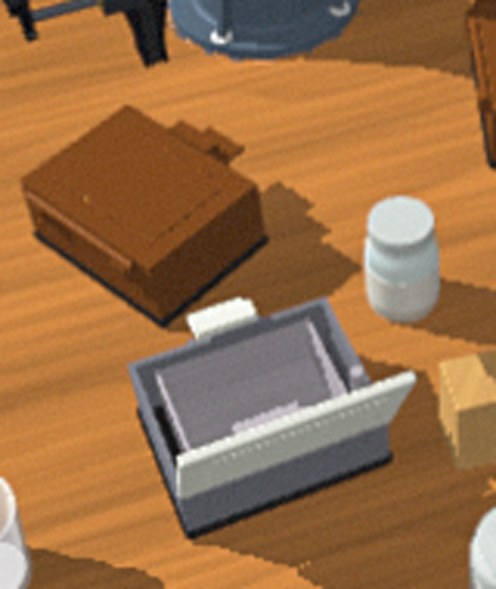

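View pics/sf.png

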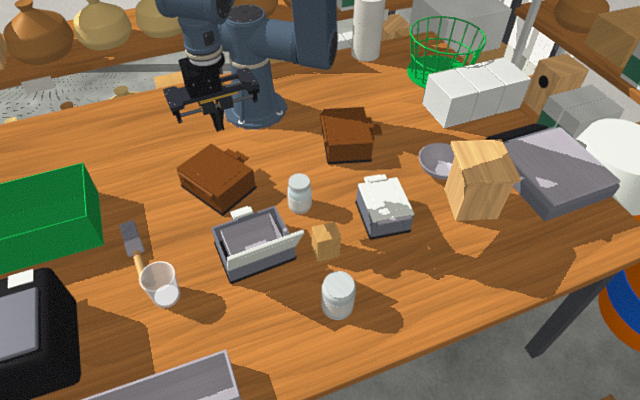

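View pics/w11.png

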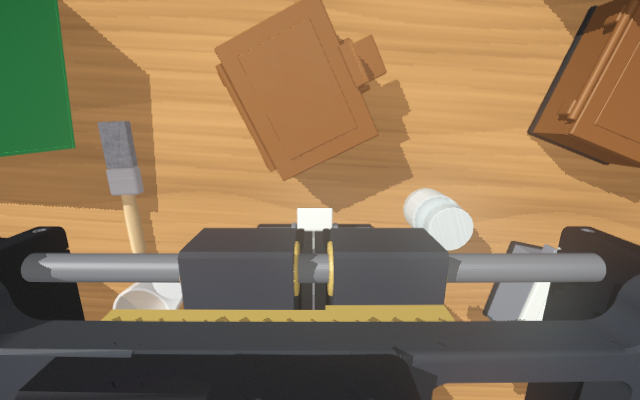

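The lid's edge corners at (413,375) and (178,460) fit about 2.0 rad, its stop. The tab is back up at (222,316), the narrow feeder is shut, and everything else is where it was.

```bash
python3 -c "
from rig import robot
print(robot.hand_in())"
```

```text
the job is handed in; nothing more can be done
None
```

I pressed the wide white feeder's tab until the lid sprang to about 0.6 rad and drew back so the tab could rise. I then pushed the lid along its arc past upright, and it sank by itself onto its stop. I handed the job in at about 11 s of the 45 s allowed. No verdict was reported.

**Last checks, from the final pictures:**
- The lid rests at about 2.0 rad and the tab looks back up.
- The narrow feeder is shut, and the arm is clear of everything with wrist force near zero.
- The wide feeder shifted by no more than about a pixel. By eye, the other things stand where they were.

**What went less smoothly:**
- The tab press overshot to about 22 N when the tab bottomed.
- During the push the lid's edge jammed on the finger by friction, at about 16 N sideways and 25 N upward. I eased off and followed the edge's arc, and the force dropped to about 1 N.
- The tab's return between the press and the push was not seen directly, because the raised lid hid it. It was visible from the push onward.

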